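# Pack the blue stamping set into the order tray

## Task

Pack the blue desk set into the order tray: lay the blue ink pad flat in the yellow bin and stand the wooden stamp upright on the middle of that pad, stand the blue ink bottle in the white bin and the blue glue stick in the green bin, each roughly in the middle of its bin. Keep the blue ink bottle upright all the time, and leave the red ink pad, red ink bottle and red glue stick standing where they are. Let go of everything at the end.

Things in the scene. Friction and masses are not known exactly. Their poses are not given: they have to be found in the camera images.
- pad_blue: The blue ink pad: a black case 64 mm (its x) by 44 mm (its y), 26 mm high, whose flat top shows a blue felt of 54 by 34 mm. Lies flat, long side within 0.5 rad of world x. Origin at the centre of its underside, z up. About 90 g, loose. To be packed in the yellow bin.
- stamp: Hand stamp, upright: a wooden block 44 mm (its x) by 28 mm (its y), 14 mm high, with a dark turned round handle on its centre, 14 mm thick at the neck (26 mm height), swelling to 24 to 26 mm in diameter between 36 and 52 mm height and rounded off to its top at 62 mm. Origin at the centre of its underside, z up. About 60 g, loose. To be stood on the blue ink pad.
- ink_blue: The blue ink bottle, upright: white round body 40 mm in diameter and 44 mm high with a blue band round its side, a shoulder, and a blue screw cap 24 mm in diameter from 52 to 70 mm height. Origin at the centre of its underside, z up. About 60 g, loose. To be packed in the white bin.
- glue_blue: The blue glue stick, standing upright: a plain blue cylinder 30 mm in diameter, 80 mm high, with a white band low on its side; from above a blue disc. Origin at the centre of its underside, z up. About 45 g, loose. To be packed in the green bin.
- pad_red: The red ink pad: a black case 64 mm (its x) by 44 mm (its y), 26 mm high, whose flat top shows a red felt of 54 by 34 mm. Lies flat, long side within 0.5 rad of world x. Origin at the centre of its underside, z up. About 90 g, loose. Look-alike: stays where it is.
- ink_red: The red ink bottle, upright: white round body 40 mm in diameter and 44 mm high with a red band round its side, a shoulder, and a red screw cap 24 mm in diameter from 52 to 70 mm height. Origin at the centre of its underside, z up. About 60 g, loose. Look-alike: stays where it is.
- glue_red: The red glue stick, standing upright: a plain red cylinder 30 mm in diameter, 80 mm high, with a white band low on its side; from above a red disc. Origin at the centre of its underside, z up. About 45 g, loose. Look-alike: stays where it is.
- bin_yellow: Yellow open bin, outside 90 x 90 mm, 14 mm high, walls and floor 3 mm, inside 84 x 84 mm. Origin at the centre of its underside (4 mm above the table), z up, x and y along its sides. Fixed. One of three bins (order varies), 94 mm between centres, in a 200 x 200 mm cardboard tray with a 12 mm rim; its fourth cell holds flat brown envelopes. For the blue ink pad with the stamp on top.
- bin_white: White open bin, outside 90 x 90 mm, 14 mm high, walls and floor 3 mm, inside 84 x 84 mm. Origin at the centre of its underside (4 mm above the table), z up, x and y along its sides. Fixed. One of three bins (order varies), 94 mm between centres, in a 200 x 200 mm cardboard tray with a 12 mm rim; its fourth cell holds flat brown envelopes. For the blue ink bottle.
- bin_green: Green open bin, outside 90 x 90 mm, 14 mm high, walls and floor 3 mm, inside 84 x 84 mm. Origin at the centre of its underside (4 mm above the table), z up, x and y along its sides. Fixed. One of three bins (order varies), 94 mm between centres, in a 200 x 200 mm cardboard tray with a 12 mm rim; its fourth cell holds flat brown envelopes. For the blue glue stick.
There are look-alikes about, which are no part of the job. Leave any pink or turquoise look-alike of the pad_blue alone. Of the things that look like the bin_yellow, the larger one is meant.

How it is judged:
By the outcome, as a careful person would: the job done as asked, in the order asked, and still so for the second after the job is handed in, with the robot touching nothing.
It also fails if it takes over 122 s, if anything falls off the work surface, if the arm or the gripper's body presses on something with over 40 N, if the wrist force passes 120 N, or if a joint passes its speed limit or range.

## Robot

A 6-joint arm with a two-finger parallel gripper is mounted at the origin on the work surface. World frame = base frame: x ahead of the robot, y to its left, z up, the work surface at z = 0. Lengths are in m, angles in degrees, forces in N, time in s.
With the tool pointing down it reaches from about 0.4 to 0.825 m from the base axis. Payload 7 kg.
Tool frame: the origin (TCP) lies between the finger pads; the fingertips stand 22 mm ahead of it and the grasp point (between the pads) lies 3 mm ahead of it; z points along the fingers, y is the line along which they close (so a half turn about z gives the same grasp; the last joint's range is limited). The gripper opens to 88 mm and grips with 3 to 60 N. Pads are 19 mm wide; open, the fingers measure 130 mm over their backs; the gripper's body (78 mm by 193 mm) begins 47 mm behind the grasp point.
Start: joints at [-57.978, 20.546, 0.682, 0, -70.136, -16.507], TCP at [0.181, -0.65, 0.249] pointing down, gripper open.
Joint ranges: [-176.03, 176.03], [-82.01, 121.73], [-58.28, 71.71], [-173.87, 95.51], [-174.79, -0.11], [-173.66, 173.66]. Speed limits (degrees/s): [136.94, 136.94, 172.46, 180, 180, 180].

## Interface

Orientations are given as [roll, pitch, yaw] about the fixed x, y, z axes, in that order (R = Rz(yaw) Ry(pitch) Rx(roll)).
In Python, from plant import ctrl gives the robot as it stands.
- The arm moves only by the tool apply_moves, never from a script. Its argument "targets" is a list of rows, each an object with "travel": the shift along the tool's x, y, z in mm, a list of three; "roll": the turn about the tool's z in degrees; "jaw": the finger opening in mm, from 0 to 87.6. In form: [{"travel": [tx, ty, tz], "roll": roll, "jaw": jaw}, ...]. A call has 1 to 10 rows; each row shifts and turns the commanded pose from where the row before left it, along the tool's axes as they then stand; what a row does not reach is not made up. A row lasts 1/10 s, in which the tool goes at most 50 mm and 8.59 degrees, less where a joint would pass 70% of its speed; a pose out of reach is approached as far as the arm can. A call with a gripper value outside its range is refused whole. The fingers move at their own pace and stop on an object; the grip force is fixed at half the most. Time passes only in rows, so rows that do not move let the fingers close. It gives the time, the measured TCP pose, the force, the opening and the grip force at its end, in the units of the state.
- ctrl.get_obs(): the state, without advancing time (a new reading comes with each control period).
- ctrl.snapshot(name): name is "side" or "top"; returns the picture (420x560x3 uint8, red, green, blue); there is no depth.
- ctrl.calibration(name): a dict with "K" (3x3 intrinsics, pixels), "dist_coeffs" ([k1, k2, p1, p2, k3] as OpenCV has them; the pictures are not rectified), "extrinsics" (4x4, takes a point from camera to world coordinates). Camera axes: x right, y down, z forward; pixel columns grow to the right and rows downward; lengths in m; the calibration is good to about 2 mm. A picture is of the moment at which its call begins. calibration takes no time and is no camera call.
- ctrl.close_job(): hands the job in; it is judged then, once.
The state is a dict: "clock": time; "joint_pos": joint angles; "qvel": joint speeds; "tau": joint torques, N m; "tool_pos": TCP position; "orientation": TCP orientation; "force": force on the tool from outside, world axes, zero at the start; "moment": the same for the moment, N m; "opening": finger opening in m; "gripper_force": force on a finger pad.
Only numpy, scipy, OpenCV 4.12 (cv2) and the standard library are available. Lean on these libraries where they do the work, as an engineer would, in place of code of your own. Each camera call takes 0.05 s, during which the arm holds its last target. There are 200 camera calls.

## Working session

There is one attempt and no reset: what is moved stays moved. The work goes in short steps, Python scripts to look and compute and a tool call to move; the robot and the scene stay as the last step left them, time stands still between calls to the robot, and variables do not carry over. Pictures are saved under pics/ and viewed, at most 14 in all, crops included, and the job is handed in when it is done.

Besides the shell and the picture viewer there is one more tool, called after ">>>" in YAML: its name, and indented under it one key for each argument. apply_moves: Moves the arm, as the interface text tells. Its arguments: {"type":"object","properties":{"targets":{"type":"array","items":{"type":"object","properties":{"travel":{"type":"array","items":{"type":"number"}},"roll":{"type":"number"},"jaw":{"type":"number"}}}}},"required":["targets"]}

```bash
ls; mkdir -p pics; python3 - <<'E'
from plant import ctrl
import cv2,numpy as np
np.set_printoptions(precision=4,suppress=True)
for n in("top","side"):
    im=ctrl.snapshot(n); cv2.imwrite(f"pics/{n}0.png",im[...,::-1]); print(n,ctrl.calibration(n))
print(ctrl.get_obs())
E
```

```text
pics
top {'K': array([[427.9922,   0.    , 279.5942],
       [  0.    , 427.9922, 213.7437],
       [  0.    ,   0.    ,   1.    ]]), 'dist_coeffs': array([0.0439, 0.    , 0.    , 0.    , 0.    ]), 'extrinsics': array([[-0.0092, -0.998 ,  0.0627,  0.5261],
       [-0.9999,  0.0086, -0.0095,  0.0415],
       [ 0.0089, -0.0627, -0.998 ,  1.0807],
       [ 0.    ,  0.    ,  0.    ,  1.    ]])}
side {'K': array([[437.487 ,   0.    , 283.1846],
       [  0.    , 437.487 , 212.6571],
       [  0.    ,   0.    ,   1.    ]]), 'dist_coeffs': array([-0.0899,  0.    ,  0.    ,  0.    ,  0.    ]), 'extrinsics': array([[-0.7963, -0.4242,  0.4312,  0.1888],
       [-0.6046,  0.5823, -0.5436,  0.5703],
       [-0.0205, -0.6935, -0.7201,  0.7317],
       [ 0.    ,  0.    ,  0.    ,  1.    ]])}
{'clock': 0.1, 'joint_pos': array([-57.9793,  20.5879,   0.6402,  -0.0166, -70.1357, -16.5053]), 'qvel': array([ 0.0415, -0.0558,  0.1867,  0.0861, -0.0435,  0.0457]), 'tau': array([ -0.0005, -58.4161,  29.3754,   7.0155,   0.0103,  -0.0001]), 'tool_pos': array([ 0.1804, -0.65  ,  0.2477]), 'orientation': array([ 179.9156,   -0.0087, -164.4903]), 'force': array([0.3756, 0.1479, 0.2402]), 'moment': array([ 0.0165, -0.0152, -0.0089]), 'gripper_force': 0.0, 'opening': 0.08772112127369988}
```

View pics/top0.png

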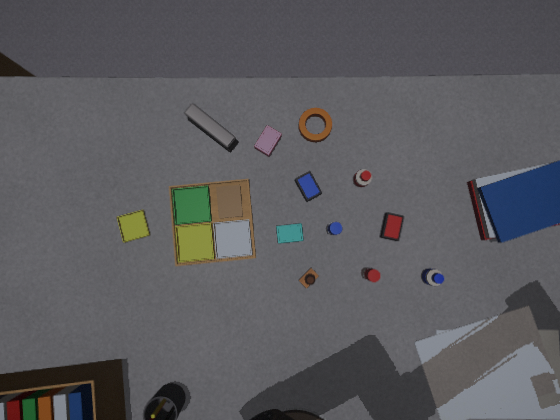

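View pics/side0.png

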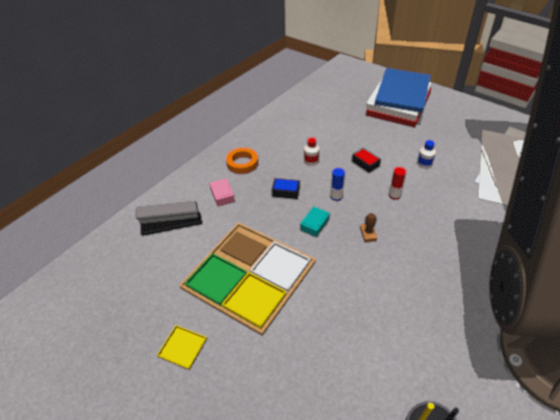

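The pictures show these, with top-view pixels. Candidates and look-alikes:
- **Pads:** blue pad (308,186). Look-alikes are pink (268,140), turquoise (290,233) and the red pad (392,227).
- **Ink bottles:** blue (434,277), red (363,177).
- **Glue sticks:** blue (335,229), red (373,275).
- **Stamp:** (310,278).
- **Bins:** green (193,204), large yellow (195,243), white (233,240). The small yellow one at (133,226) is a look-alike.

I choose by colour, and the larger yellow bin.

```bash
cat > h.py <<'E'
import cv2,numpy as np
from plant import ctrl
np.set_printoptions(precision=4,suppress=True)
C={n:ctrl.calibration(n) for n in("top","side")}
R={'blue':((110,130,60),(130,255,255)),'yellow':((24,120,60),(34,255,255)),'green':((50,120,40),(70,255,255)),
   'wood':((5,80,40),(20,255,255)),'white':((0,0,120),(179,60,255))}
def ray(n,p):
    c=C[n];u=cv2.undistortPoints(np.array([[p]],float),c['K'],c['dist_coeffs'])[0,0]
    E=c['extrinsics'];return E[:3,3],E[:3,:3]@np.array([u[0],u[1],1.])
def plane(n,p,z):
    o,d=ray(n,p);return o+d*(z-o[2])/d[2]
def tri(a,b):
    o1,d1=ray('top',a);o2,d2=ray('side',b)
    s=np.linalg.lstsq(np.c_[d1,-d2],o2-o1,rcond=None)[0]
    q1,q2=o1+s[0]*d1,o2+s[1]*d2;return (q1+q2)/2,np.linalg.norm(q1-q2)*1e3
def proj(n,P):
    c=C[n];T=np.linalg.inv(c['extrinsics'])
    return cv2.projectPoints(np.array([P],float),cv2.Rodrigues(T[:3,:3])[0],T[:3,3],c['K'],c['dist_coeffs'])[0][0,0]
def blob(im,col,box):
    x0,y0,x1,y1=box;m=cv2.inRange(cv2.cvtColor(im,cv2.COLOR_RGB2HSV),*map(np.array,R[col]))
    k=np.zeros_like(m);k[y0:y1,x0:x1]=m[y0:y1,x0:x1]
    cs,_=cv2.findContours(k,cv2.RETR_EXTERNAL,cv2.CHAIN_APPROX_NONE)
    c=max(cs,key=cv2.contourArea);f=np.zeros_like(m);cv2.drawContours(f,[c],-1,255,-1)
    M=cv2.moments(f,True);return np.array([M['m10'],M['m01']])/M['m00'],c,M['m00']
E
cat > m.py <<'E'
from h import *
T=ctrl.snapshot('top');S=ctrl.snapshot('side')
J={'pad':('blue',(290,165,330,208),(268,175,305,200)),'glue':('blue',(322,215,345,242),(328,165,350,195)),
'cap':('blue',(428,268,450,290),(415,138,440,154)),'yellow':('yellow',(172,220,218,268),(215,265,295,335)),
'green':('green',(170,180,215,228),(178,250,255,310)),'white':('white',(212,215,256,262),(245,238,318,300)),
'smallY':('yellow',(110,200,155,250),(150,320,215,370))}
for k,(c,a,b) in J.items():
    pa,ca,A=blob(T,c,a);pb,cb,B=blob(S,c,b);P,g=tri(pa,pb)
    print(k,pa,A,pb,B,'->',P,'gap',g)
    if k in('pad','yellow','white'):
        r=cv2.minAreaRect(ca);q=cv2.boxPoints(r);W=np.array([plane('top',x,P[2])[:2] for x in q]);e=np.diff(W,axis=0)
        print('  rect ctr',W.mean(0),'edges',np.linalg.norm(e,axis=1),'ang',np.degrees(np.arctan2(e[:,1],e[:,0])))
z=lambda im,x,y,s,w=25:cv2.resize(im[y-w:y+w,x-w:x+w],None,fx=s,fy=s,interpolation=cv2.INTER_CUBIC)
rowT=np.hstack([z(T,*p,5) for p in((308,186),(310,278),(434,277))]);rowS=np.hstack([z(S,*p,5) for p in((286,188),(369,225),(427,154))])
cv2.imwrite('pics/crop1.png',np.clip(np.vstack([rowT,rowS])[...,::-1]*1.6,0,255))
E
python3 m.py
```

```text
pad [308.2401 185.5066] 304.0 [285.4349 184.9108] 269.0 -> [ 0.6626 -0.0399  0.0251] gap 1.464265889362683
  rect ctr [ 0.6621 -0.0403] edges [0.035  0.0539 0.0349] ang [ -61.7581 -152.2556  118.1546]
glue [335.4215 227.8843] 121.0 [337.7184 177.7524] 206.0 -> [ 0.5561 -0.1005  0.0598] gap 2.130272203743447
cap [438.3846 278.0897] 78.0 [429.2188 144.3125] 64.0 -> [ 0.436  -0.3396  0.0635] gap 1.9283061978680254
yellow [193.9252 242.4358] 1363.0 [253.5833 298.675 ] 2028.0 -> [0.5245 0.2449 0.0144] gap 2.1349515493007947
  rect ctr [0.5238 0.2443] edges [0.0925 0.0913 0.092 ] ang [ -85.3023 -174.7346   94.5381]
green [191.5406 205.0647] 1206.0 [215.2758 278.1707] 1646.0 -> [0.6182 0.2522 0.0116] gap 3.5846700587856777
white [232.4543 239.0294] 1257.0 [280.5122 265.066 ] 1683.0 -> [0.5321 0.1497 0.0139] gap 2.2554367488300833
  rect ctr [0.5319 0.1504] edges [0.0897 0.0914 0.0892] ang [ -85.0523 -174.8182   94.825 ]
smallY [132.9845 225.7193] 709.0 [181.6737 346.5843] 1275.0 -> [0.5676 0.3976 0.0059] gap 2.137096858649615[ WARN:0@0.617] global loadsave.cpp:1063 imwrite_ Unsupported depth image for selected encoder is fallbacked to CV_8U.
```

View pics/crop1.png

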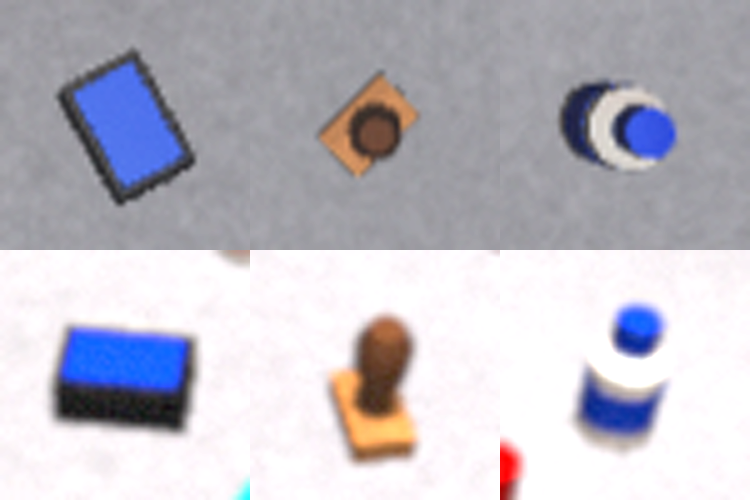

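The crops show the blue pad, the upright stamp and the blue-capped bottle, so the choices hold. The pad felt measures 54x35 mm at z=25 mm and its long side lies at about 28°. The bins are about 94 mm apart, with the tray turned about 5°. Next I measure the stamp and glue, and plan the pad.

```bash
cat >> h.py <<'E'
def plan(P,yaw,dz=0):
    """tool-frame shift (mm) after turning to yaw, TCP to P"""
    o=ctrl.get_obs();t=o['tool_pos'];y0=o['orientation'][2];d=(np.array(P)-t)*1e3;a=np.radians(yaw)
    print('yaw',y0.round(2),'roll',round(-((yaw-y0+180)%360-180),2),'travel',np.round([d[0]*np.cos(a)+d[1]*np.sin(a),d[0]*np.sin(a)-d[1]*np.cos(a),-d[2]],1),'dist',np.hypot(d[0],d[1]).round(), 't',o['clock'],'at',t,'open',o['opening'],'F',o['force'],'grip',o['gripper_force'])
E
cat > m2.py <<'E'
from h import *
T=ctrl.snapshot('top');S=ctrl.snapshot('side')
R['dark']=((0,60,15),(14,255,75));R['blk']=((8,120,95),(22,255,255));R['brn']=((0,50,10),(25,255,255))
def sh(n,im,col,box):
    p,c,A=blob(im,col,box);return p,c,A
hT=cv2.cvtColor(T,cv2.COLOR_RGB2HSV);print('knob',hT[279,310],'block',hT[272,311],hT[281,303])
p,c,A=sh('t',T,'brn',(295,262,328,295))
r=cv2.minAreaRect(c);W=np.array([plane('top',x,.014)[:2] for x in cv2.boxPoints(r)]);e=np.diff(W,axis=0)
print('block',p,A,W.mean(0),np.linalg.norm(e,axis=1),np.degrees(np.arctan2(e[:,1],e[:,0])))
# knob: dark part of the top view
k=np.zeros(T.shape[:2],np.uint8);b=(hT[...,2]<95)&(hT[...,1]>60);k[265:292,298:322]=b[265:292,298:322]*255
q=np.argwhere(k)[:,::-1].mean(0);print('knob top',q,(k>0).sum(),plane('top',q,.05))
hS=cv2.cvtColor(S,cv2.COLOR_RGB2HSV);print('side col',[tuple(map(int,hS[y,371])) for y in range(210,240,2)])
for z in(.0,.014,.044,.062):print(z,proj('side',[*plane('top',q,.05)[:2],z]))
g,_,_=blob(T,'blue',(322,215,345,242));P=plane('top',g,.08);print('glue',P,proj('side',P))
gs,cs,_=blob(S,'blue',(328,165,350,195));print('side glue bbox',cv2.boundingRect(cs))
print('ink base chk',proj('top',[.436,-.3396,.0]),proj('top',[.436,-.3396,.07]))
plan([.6626,-.0399,.0355],-152)
E
python3 m2.py
```

```text
knob [  9 122  69] block [ 13 136 126] [ 13 135 130]
block [308.3182 277.7318] 220.0 [ 0.4333 -0.0387] [0.0437 0.0295 0.0436] [ -45.9016 -135.456   134.0099]
knob top [308.6455 278.1818] 110 [ 0.4359 -0.0363  0.05  ]
side col [(162, 8, 162), (178, 20, 152), (10, 130, 110), (11, 158, 110), (12, 161, 92), (12, 152, 74), (13, 155, 69), (11, 147, 59), (10, 140, 51), (15, 172, 52), (12, 164, 56), (13, 152, 82), (14, 160, 177), (14, 161, 198), (14, 165, 142)]
0.0 [366.873  235.0066]
0.014 [367.6285 230.8027]
0.044 [369.2972 221.4867]
0.062 [370.3324 215.6869]
glue [ 0.5545 -0.0984  0.08  ] [338.8686 171.8717]
side glue bbox (333, 168, 12, 21)
ink base chk [428.4997 275.5107] [439.2338 277.9722]
yaw -164.49 roll -12.49 travel [-712.2  312.6  212.8] dist 778.0 t 0.3 at [ 0.1805 -0.6503  0.2483] open 0.0876917197065183 F [-0.0554 -0.2153 -0.0949] grip 0.0
```

>>> apply_moves:
  targets:
    - {"travel":[0,0,0],"roll":-8,"jaw":87}
    - {"travel":[0,0,0],"roll":-4.5,"jaw":87}
    - {"travel":[-40,17.5,0],"roll":0,"jaw":87}
    - {"travel":[-40,17.5,0],"roll":0,"jaw":87}
    - {"travel":[-40,17.5,0],"roll":0,"jaw":87}
    - {"travel":[-40,17.5,0],"roll":0,"jaw":87}
    - {"travel":[-40,17.5,0],"roll":0,"jaw":87}
    - {"travel":[-40,17.5,0],"roll":0,"jaw":87}
    - {"travel":[-40,17.5,0],"roll":0,"jaw":87}
    - {"travel":[-40,17.5,0],"roll":0,"jaw":87}

```text
clock: 1.3
tool_pos: [0.3981, -0.3749, 0.2488]
orientation: [-180.0, 0.0, -152.0]
force: [0.4, -0.9, 0.3]
opening: 0.0871
gripper_force: 0.0
```

>>> apply_moves:
  targets:
    - {"travel":[-40,17.5,10],"roll":0,"jaw":87}
    - {"travel":[-40,17.5,10],"roll":0,"jaw":87}
    - {"travel":[-40,17.5,10],"roll":0,"jaw":87}
    - {"travel":[-40,17.5,10],"roll":0,"jaw":87}
    - {"travel":[-40,17.5,10],"roll":0,"jaw":87}
    - {"travel":[-40,17.5,10],"roll":0,"jaw":87}
    - {"travel":[-40,17.5,10],"roll":0,"jaw":87}
    - {"travel":[-40,17.5,10],"roll":0,"jaw":87}
    - {"travel":[-40,17.5,10],"roll":0,"jaw":87}
    - {"travel":[0,0,0],"roll":0,"jaw":87}

```text
clock: 2.3
tool_pos: [0.6432, -0.0646, 0.1564]
orientation: [180.0, -0.1, -151.8]
force: [-0.9, -1.2, -0.9]
opening: 0.087
gripper_force: 0.0
```

```bash
python3 -c "
from h import *
plan([.6626,-.0399,.0355],-152)"
```

```text
yaw -151.78 roll 0.22 travel [-28.7  12.7 120.9] dist 31.0 t 2.3 at [ 0.6432 -0.0646  0.1564] open 0.08697542891281289 F [-0.9408 -1.1712 -0.9107] grip 0.0
```

>>> apply_moves:
  targets:
    - {"travel":[-28.5,12.5,20],"roll":0,"jaw":87}
    - {"travel":[0,0,25],"roll":0,"jaw":87}
    - {"travel":[0,0,25],"roll":0,"jaw":87}
    - {"travel":[0,0,20],"roll":0,"jaw":87}
    - {"travel":[0,0,15],"roll":0,"jaw":87}
    - {"travel":[0,0,10],"roll":0,"jaw":87}
    - {"travel":[0,0,5.5],"roll":0,"jaw":87}
    - {"travel":[0,0,0],"roll":0,"jaw":87}
    - {"travel":[0,0,0],"roll":0,"jaw":87}

```text
clock: 3.2
tool_pos: [0.661, -0.0439, 0.0389]
orientation: [-180.0, 0.1, -152.0]
force: [-0.4, -0.4, -0.2]
opening: 0.087
gripper_force: 0.0
```

```bash
python3 -c "
from h import *
plan([.6626,-.0399,.0355],-152)
S=ctrl.snapshot('side');cv2.imwrite('pics/s1.png',cv2.resize(S[110:260,190:390],None,fx=3.5,fy=3.5)[...,::-1])"
```

```text
yaw -151.98 roll 0.02 travel [-3.3  2.8  3.4] dist 4.0 t 3.2 at [ 0.661  -0.0439  0.0389] open 0.08695030809045859 F [-0.4197 -0.3614 -0.1676] grip 0.0
```

View pics/s1.png

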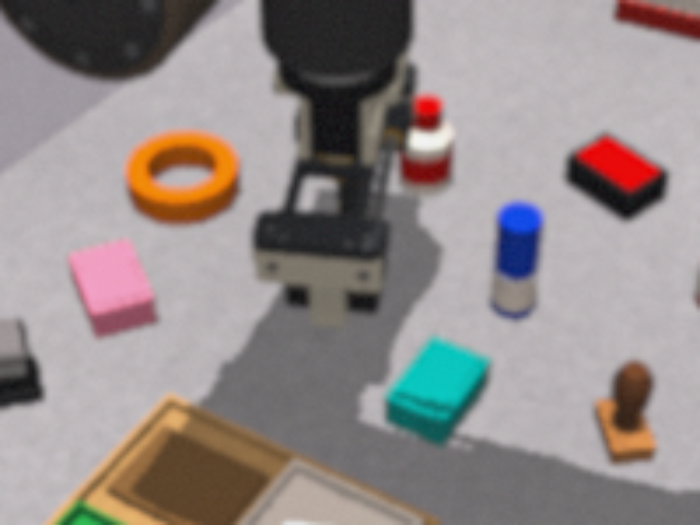

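The gripper straddles the blue pad, with the near finger at crop pixel (325,290) hiding it. The red bottle stands clear behind. I trim the position and close.

>>> apply_moves:
  targets:
    - {"travel":[-3.3,2.8,3.4],"roll":0,"jaw":87}
    - {"travel":[0,0,0],"roll":0,"jaw":30}
    - {"travel":[0,0,0],"roll":0,"jaw":30}
    - {"travel":[0,0,0],"roll":0,"jaw":30}
    - {"travel":[0,0,0],"roll":0,"jaw":30}
    - {"travel":[0,0,0],"roll":0,"jaw":30}
    - {"travel":[0,0,0],"roll":0,"jaw":30}
    - {"travel":[0,0,0],"roll":0,"jaw":30}
    - {"travel":[0,0,0],"roll":0,"jaw":30}
    - {"travel":[0,0,0],"roll":0,"jaw":30}

```text
clock: 4.25
tool_pos: [0.662, -0.0399, 0.0347]
orientation: [-180.0, 0.0, -152.0]
force: [0.3, 0.4, 0.6]
opening: 0.0437
gripper_force: 30.0
```

>>> apply_moves:
  targets:
    - {"travel":[0,0,-10],"roll":0,"jaw":30}
    - {"travel":[0,0,-25],"roll":0,"jaw":30}
    - {"travel":[0,0,-30],"roll":0,"jaw":30}
    - {"travel":[0,0,-30],"roll":0,"jaw":30}
    - {"travel":[0,0,-20],"roll":0,"jaw":30}
    - {"travel":[0,0,0],"roll":6,"jaw":30}
    - {"travel":[0,0,0],"roll":6,"jaw":30}
    - {"travel":[0,0,0],"roll":6,"jaw":30}
    - {"travel":[0,0,0],"roll":5,"jaw":30}
    - {"travel":[0,0,0],"roll":0,"jaw":30}

```text
clock: 5.25
tool_pos: [0.6619, -0.0399, 0.1503]
orientation: [180.0, 0.0, -175.1]
force: [-0.2, -0.8, -1.1]
opening: 0.0433
gripper_force: 30.0
```

```bash
python3 -c "
from h import *
plan([.5245,.2449,.042],-175)"
```

```text
yaw -175.06 roll -0.06 travel [112.1 295.6 108.3] dist 316.0 t 5.25 at [ 0.6619 -0.0399  0.1503] open 0.043349821902105894 F [-0.1878 -0.8112 -1.0987] grip 30.001062154769897
```

>>> apply_moves:
  targets:
    - {"travel":[6,15.6,0],"roll":0,"jaw":30}
    - {"travel":[15,40,0],"roll":0,"jaw":30}
    - {"travel":[15,40,0],"roll":0,"jaw":30}
    - {"travel":[15,40,0],"roll":0,"jaw":30}
    - {"travel":[15,40,0],"roll":0,"jaw":30}
    - {"travel":[15,40,0],"roll":0,"jaw":30}
    - {"travel":[15,40,0],"roll":0,"jaw":30}
    - {"travel":[12,28,20],"roll":0,"jaw":30}
    - {"travel":[4,12,20],"roll":0,"jaw":30}
    - {"travel":[0,0,10],"roll":0,"jaw":30}

```text
clock: 6.25
tool_pos: [0.5228, 0.2465, 0.0986]
orientation: [-180.0, -0.1, -174.7]
force: [-0.2, -0.1, -1.4]
opening: 0.0437
gripper_force: 30.0
```

>>> apply_moves:
  targets:
    - {"travel":[0,0,10],"roll":0,"jaw":30}
    - {"travel":[0,0,0],"roll":0,"jaw":30}
    - {"travel":[0,0,0],"roll":0,"jaw":30}
    - {"travel":[0,0,0],"roll":0,"jaw":30}

```text
clock: 6.65
tool_pos: [0.5253, 0.2445, 0.0904]
orientation: [180.0, 0.1, -175.0]
force: [-0.1, 0.8, -0.4]
opening: 0.0437
gripper_force: 30.0
```

```bash
python3 -c "
from h import *
plan([.5245,.2449,.042],-175)
S=ctrl.snapshot('side');cv2.imwrite('pics/s2.png',cv2.resize(S[180:340,150:350],None,fx=3.5,fy=3.5)[...,::-1])"
```

```text
yaw -175.02 roll -0.02 travel [ 0.8  0.5 48.4] dist 1.0 t 6.65 at [0.5253 0.2445 0.0904] open 0.04371563754284597 F [-0.1134  0.8085 -0.3575] grip 29.99977558851242
```

View pics/s2.png

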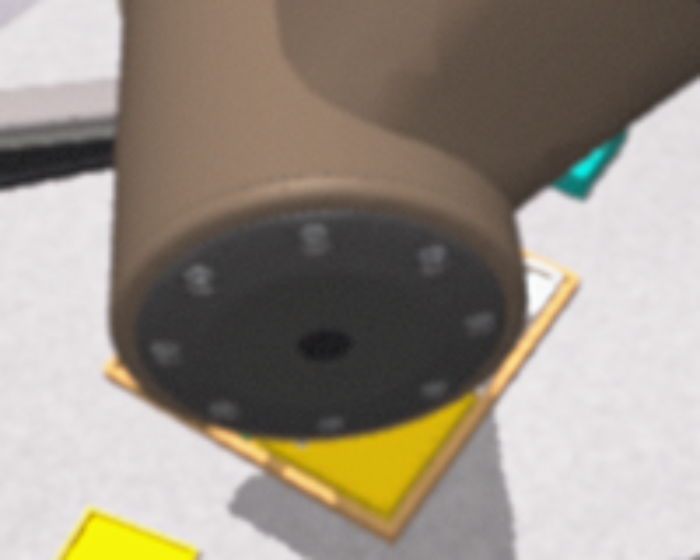

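The arm hides the gripper, and only the yellow bin's corner shows at about (390,470) of the crop. The pose is right to 1 mm, so I lower.

>>> apply_moves:
  targets:
    - {"travel":[0.5,0.5,15],"roll":0,"jaw":30}
    - {"travel":[0,0,15],"roll":0,"jaw":30}
    - {"travel":[0,0,8],"roll":0,"jaw":30}
    - {"travel":[0,0,5],"roll":0,"jaw":30}
    - {"travel":[0,0,2],"roll":0,"jaw":30}
    - {"travel":[0,0,0],"roll":0,"jaw":30}
    - {"travel":[0,0,0],"roll":0,"jaw":30}

```text
clock: 7.4
tool_pos: [0.5244, 0.2455, 0.0452]
orientation: [180.0, 0.0, -175.0]
force: [-0.7, 0.2, 0.2]
opening: 0.0437
gripper_force: 30.0
```

>>> apply_moves:
  targets:
    - {"travel":[0,0,1.5],"roll":0,"jaw":30}
    - {"travel":[0,0,0],"roll":0,"jaw":30}
    - {"travel":[0,0,1.5],"roll":0,"jaw":30}
    - {"travel":[0,0,0],"roll":0,"jaw":30}
    - {"travel":[0,0,0],"roll":0,"jaw":30}

```text
clock: 7.9
tool_pos: [0.5241, 0.2453, 0.0417]
orientation: [-180.0, 0.0, -175.0]
force: [0.7, -0.8, -1.0]
opening: 0.0436
gripper_force: 30.0
```

>>> apply_moves:
  targets:
    - {"travel":[0,0,0.5],"roll":0,"jaw":30}
    - {"travel":[0,0,0],"roll":0,"jaw":54}
    - {"travel":[0,0,0],"roll":0,"jaw":54}
    - {"travel":[0,0,0],"roll":0,"jaw":54}
    - {"travel":[0,0,-8],"roll":0,"jaw":54}
    - {"travel":[0,0,-30],"roll":0,"jaw":54}
    - {"travel":[0,0,-40],"roll":0,"jaw":60}
    - {"travel":[0,0,-40],"roll":0,"jaw":70}
    - {"travel":[0,0,-20],"roll":0,"jaw":87}
    - {"travel":[0,0,0],"roll":0,"jaw":87}

```text
clock: 8.9
tool_pos: [0.5256, 0.2464, 0.1837]
orientation: [179.8, 0.3, -175.0]
force: [0.6, 0.1, 0.5]
opening: 0.0786
gripper_force: 0.0
```

```bash
python3 -c "
from h import *
T=ctrl.snapshot('top')
k=lambda p:p
import sys
plan([.433,-.037,.15],-136)
P=plane('top',(310.0,279.0),.05);print(P)
cv2.imwrite('pics/t2.png',np.hstack([cv2.resize(T[250:300,285:335],None,fx=7,fy=7),cv2.resize(T[195:275,165:245],(350,350))])[...,::-1])"
```

```text
yaw -174.98 roll -38.98 travel [ 262.4 -139.7   31.5] dist 297.0 t 8.95 at [0.5247 0.2458 0.1815] open 0.08208631322413922 F [ 0.0703 -0.1028 -0.9531] grip 0.0
[ 0.434  -0.0395  0.05  ]
```

View pics/t2.png

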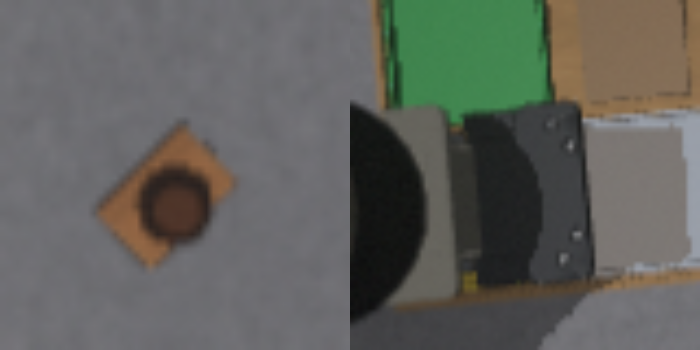

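The stamp stands upright, its knob at about (309.6,278.6) and its block's long axis at about -46°. The gripper still covers the yellow bin. I move to above the stamp.

>>> apply_moves:
  targets:
    - {"travel":[0,0,0],"roll":-8,"jaw":87}
    - {"travel":[0,0,0],"roll":-8,"jaw":87}
    - {"travel":[0,0,0],"roll":-8,"jaw":87}
    - {"travel":[0,0,0],"roll":-8,"jaw":87}
    - {"travel":[0,0,0],"roll":-7,"jaw":87}
    - {"travel":[35,-18.5,0],"roll":0,"jaw":87}
    - {"travel":[35,-18.5,0],"roll":0,"jaw":87}
    - {"travel":[35,-18.5,0],"roll":0,"jaw":87}
    - {"travel":[35,-18.5,0],"roll":0,"jaw":87}
    - {"travel":[35,-18.5,0],"roll":0,"jaw":87}

```text
clock: 9.95
tool_pos: [0.461, 0.0555, 0.1783]
orientation: [180.0, -0.1, -136.0]
force: [0.8, 0.5, 0.5]
opening: 0.0871
gripper_force: 0.0
```

>>> apply_moves:
  targets:
    - {"travel":[35,-18.5,0],"roll":0,"jaw":70}
    - {"travel":[35,-18.5,10],"roll":0,"jaw":70}
    - {"travel":[17,-9,20],"roll":0,"jaw":70}
    - {"travel":[0,0,0],"roll":0,"jaw":70}
    - {"travel":[0,0,0],"roll":0,"jaw":70}
    - {"travel":[0,0,0],"roll":0,"jaw":70}

```text
clock: 10.55
tool_pos: [0.4325, -0.0359, 0.1494]
orientation: [-180.0, 0.0, -136.0]
force: [0.2, -0.1, 1.2]
opening: 0.07
gripper_force: 0.0
```

```bash
cat > m3.py <<'E'
from h import *
T=ctrl.snapshot('top');S=ctrl.snapshot('side')
pa,ca,A=blob(T,'blue',(170,220,225,268))
pb,cb,B=blob(S,'blue',(215,255,300,335))
P,g=tri(pa,pb);print('pad',pa,A,pb,B,P,g)
r=cv2.minAreaRect(ca);W=np.array([plane('top',x,P[2])[:2] for x in cv2.boxPoints(r)]);e=np.diff(W,axis=0)
print(W.mean(0),np.linalg.norm(e,axis=1),np.degrees(np.arctan2(e[:,1],e[:,0])))
plan([.4345,-.0387,.047],-136)
cv2.imwrite('pics/s3.png',np.hstack([cv2.resize(S[160:260,320:420],(390,390)),cv2.resize(S[230:340,180:290],(390,390))])[...,::-1])
E
python3 m3.py
```

```text
pad [191.9774 242.2935] 310.0 [252.8019 293.7379] 515.0 [0.5246 0.2458 0.0326] 1.1916393792429103
[0.5239 0.2455] [0.0338 0.0544 0.0337] [ -85.3335 -174.6155   94.5684]
yaw -135.92 roll 0.08 travel [  0.7  -3.6 102.5] dist 4.0 t 10.65 at [ 0.4325 -0.0357  0.1495] open 0.06967501588505196 F [-0.4354  0.655  -0.1817] grip 0.0
```

View pics/s3.png

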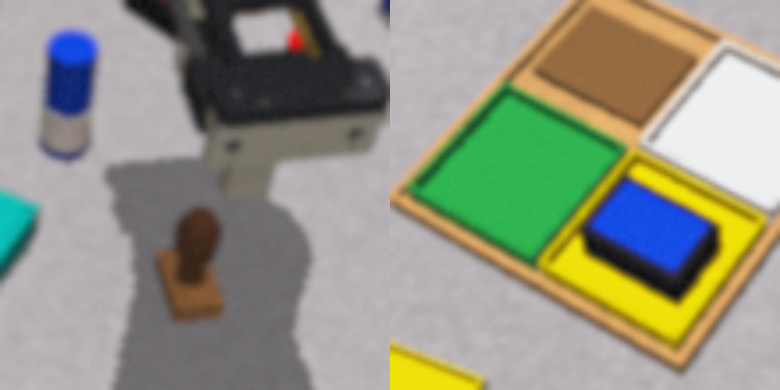

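The pad lies flat in the middle of the yellow bin, top at z=33 mm, angle 5°. The stamp is upright under the gripper. I lower and grip its knob.

>>> apply_moves:
  targets:
    - {"travel":[0.7,-3.6,20],"roll":0,"jaw":70}
    - {"travel":[0,0,25],"roll":0,"jaw":70}
    - {"travel":[0,0,25],"roll":0,"jaw":70}
    - {"travel":[0,0,15],"roll":0,"jaw":70}
    - {"travel":[0,0,10],"roll":0,"jaw":70}
    - {"travel":[0,0,5],"roll":0,"jaw":70}
    - {"travel":[0,0,0],"roll":0,"jaw":70}
    - {"travel":[0,0,0],"roll":0,"jaw":70}
    - {"travel":[0,0,0],"roll":0,"jaw":70}

```text
clock: 11.55
tool_pos: [0.4345, -0.0393, 0.0499]
orientation: [-180.0, 0.1, -136.0]
force: [0.2, 0.0, -0.4]
opening: 0.0701
gripper_force: 0.0
```

```bash
python3 -c "
from h import *
plan([.4345,-.0387,.047],-136)"
```

```text
yaw -135.97 roll 0.03 travel [-0.4  0.4  2.9] dist 1.0 t 11.55 at [ 0.4345 -0.0393  0.0499] open 0.0701324725313887 F [ 0.2394  0.0072 -0.3816] grip 0.0
```

>>> apply_moves:
  targets:
    - {"travel":[-0.4,0.4,3],"roll":0,"jaw":70}
    - {"travel":[0,0,0],"roll":0,"jaw":15}
    - {"travel":[0,0,0],"roll":0,"jaw":15}
    - {"travel":[0,0,0],"roll":0,"jaw":15}
    - {"travel":[0,0,0],"roll":0,"jaw":15}
    - {"travel":[0,0,0],"roll":0,"jaw":15}
    - {"travel":[0,0,0],"roll":0,"jaw":15}
    - {"travel":[0,0,0],"roll":0,"jaw":15}
    - {"travel":[0,0,0],"roll":0,"jaw":15}
    - {"travel":[0,0,0],"roll":0,"jaw":15}

```text
clock: 12.55
tool_pos: [0.4339, -0.0389, 0.0462]
orientation: [-180.0, 0.0, -136.0]
force: [0.2, 0.3, 0.8]
opening: 0.0246
gripper_force: 30.0
```

>>> apply_moves:
  targets:
    - {"travel":[0,0,-10],"roll":0,"jaw":15}
    - {"travel":[0,0,-25],"roll":0,"jaw":15}
    - {"travel":[0,0,-35],"roll":0,"jaw":15}
    - {"travel":[0,0,-30],"roll":-8,"jaw":15}
    - {"travel":[0,0,0],"roll":-8,"jaw":15}
    - {"travel":[0,0,0],"roll":-8,"jaw":15}
    - {"travel":[0,0,0],"roll":-8,"jaw":15}
    - {"travel":[0,0,0],"roll":-8,"jaw":15}
    - {"travel":[0,0,0],"roll":-8,"jaw":15}
    - {"travel":[0,0,0],"roll":-3,"jaw":15}

```text
clock: 13.55
tool_pos: [0.4338, -0.039, 0.1469]
orientation: [-180.0, 0.0, -84.7]
force: [0.2, 0.5, -1.4]
opening: 0.0241
gripper_force: 30.0
```

```bash
python3 -c "
from h import *
plan([.5246,.2458,.0792],-85)
S=ctrl.snapshot('side');cv2.imwrite('pics/s4.png',cv2.resize(S[110:250,300:460],None,fx=3.5,fy=3.5)[...,::-1])"
```

```text
yaw -84.68 roll 0.32 travel [-275.8 -115.3   67.7] dist 299.0 t 13.55 at [ 0.4338 -0.039   0.1469] open 0.0240663384590339 F [ 0.162   0.4573 -1.4033] grip 29.999177812132984
```

View pics/s4.png

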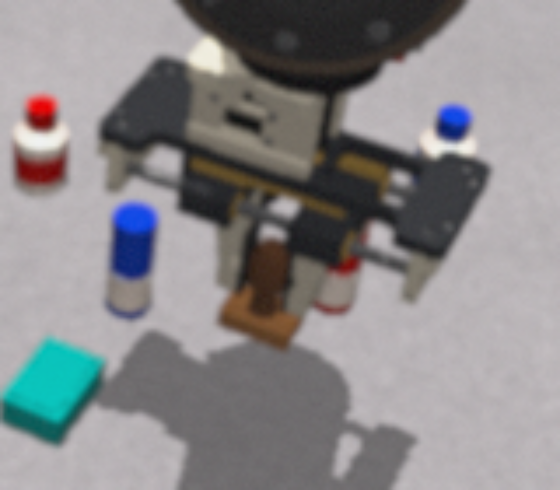

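The stamp hangs level between the fingers (crop pixel 265,290). I carry it to the pad.

>>> apply_moves:
  targets:
    - {"travel":[-16,-6.5,0],"roll":0,"jaw":15}
    - {"travel":[-36,-15,0],"roll":0,"jaw":15}
    - {"travel":[-36,-15,0],"roll":0,"jaw":15}
    - {"travel":[-36,-15,0],"roll":0,"jaw":15}
    - {"travel":[-36,-15,0],"roll":0,"jaw":15}
    - {"travel":[-36,-15,0],"roll":0,"jaw":15}
    - {"travel":[-36,-15,0],"roll":0,"jaw":15}
    - {"travel":[-30,-13,0],"roll":0,"jaw":15}
    - {"travel":[-14,-6,0],"roll":0,"jaw":15}
    - {"travel":[0,0,20],"roll":0,"jaw":15}

```text
clock: 14.6
tool_pos: [0.5268, 0.2491, 0.1284]
orientation: [-179.8, 0.1, -84.9]
force: [-0.4, -1.1, -0.1]
opening: 0.0243
gripper_force: 30.0
```

>>> apply_moves:
  targets:
    - {"travel":[0,0,20],"roll":0,"jaw":15}
    - {"travel":[0,0,10],"roll":0,"jaw":15}
    - {"travel":[0,0,0],"roll":0,"jaw":15}
    - {"travel":[0,0,0],"roll":0,"jaw":15}
    - {"travel":[0,0,0],"roll":0,"jaw":15}

```text
clock: 15.1
tool_pos: [0.5254, 0.2463, 0.0973]
orientation: [-179.9, 0.0, -85.0]
force: [-0.5, 0.2, 0.5]
opening: 0.0242
gripper_force: 30.0
```

```bash
python3 -c "
from h import *
plan([.5246,.2458,.0792],-85)"
```

```text
yaw -85.0 roll 0.0 travel [ 0.5  0.8 18.1] dist 1.0 t 15.1 at [0.5254 0.2463 0.0973] open 0.024184186266755493 F [-0.5445  0.2435  0.5239] grip 30.00012979377061
```

>>> apply_moves:
  targets:
    - {"travel":[0.5,0.8,8],"roll":0,"jaw":15}
    - {"travel":[0,0,4],"roll":0,"jaw":15}
    - {"travel":[0,0,3],"roll":0,"jaw":15}
    - {"travel":[0,0,2],"roll":0,"jaw":15}
    - {"travel":[0,0,0],"roll":0,"jaw":15}
    - {"travel":[0,0,0],"roll":0,"jaw":15}
    - {"travel":[0,0,0],"roll":0,"jaw":15}

```text
clock: 15.8
tool_pos: [0.524, 0.2456, 0.0792]
orientation: [180.0, -0.0, -85.0]
force: [-0.6, 0.2, 0.6]
opening: 0.0242
gripper_force: 30.0
```

>>> apply_moves:
  targets:
    - {"travel":[0,0,0.7],"roll":0,"jaw":15}
    - {"travel":[0,0,0],"roll":0,"jaw":15}
    - {"travel":[0,0,0],"roll":0,"jaw":15}

```text
clock: 16.1
tool_pos: [0.5243, 0.2456, 0.079]
orientation: [-180.0, 0.0, -85.0]
force: [0.1, -0.1, 4.6]
opening: 0.0241
gripper_force: 30.0
```

Contact is felt at 4.6 N, so I release and rise.

>>> apply_moves:
  targets:
    - {"travel":[0,0,-0.4],"roll":0,"jaw":15}
    - {"travel":[0,0,0],"roll":0,"jaw":60}
    - {"travel":[0,0,0],"roll":0,"jaw":60}
    - {"travel":[0,0,0],"roll":0,"jaw":60}
    - {"travel":[0,0,-10],"roll":0,"jaw":60}
    - {"travel":[0,0,-30],"roll":0,"jaw":60}
    - {"travel":[0,0,-40],"roll":0,"jaw":60}
    - {"travel":[0,0,-30],"roll":0,"jaw":87}
    - {"travel":[0,0,0],"roll":0,"jaw":87}
    - {"travel":[0,0,0],"roll":0,"jaw":87}

```text
clock: 17.1
tool_pos: [0.5242, 0.2458, 0.1902]
orientation: [-179.9, 0.1, -85.0]
force: [-0.5, -0.0, -1.3]
opening: 0.0787
gripper_force: 0.0
```

```bash
python3 -c "
from h import *
plan([.436,-.3396,.15],-175)
plan([.436,-.3396,.15],-85);print(ctrl.get_obs()['joint_pos'])"
```

```text
yaw -84.99 roll 90.01 travel [ 138.9 -575.5   40.2] dist 592.0 t 17.1 at [0.5242 0.2458 0.1902] open 0.07866748870321359 F [-0.4749 -0.0114 -1.3126] grip 0.0
yaw -84.99 roll 0.01 travel [575.5 138.9  40.2] dist 592.0 t 17.1 at [0.5242 0.2458 0.1902] open 0.07866748870321359 F [-0.4749 -0.0114 -1.3126] grip 0.0
[ 44.4601  14.093  -16.5136  -0.0133 -59.2547 -39.4463]
```

>>> apply_moves:
  targets:
    - {"travel":[20,5,0],"roll":0,"jaw":87}
    - {"travel":[40,9.5,0],"roll":0,"jaw":80}
    - {"travel":[40,9.5,0],"roll":0,"jaw":80}
    - {"travel":[40,9.5,0],"roll":0,"jaw":80}
    - {"travel":[40,9.5,0],"roll":0,"jaw":80}
    - {"travel":[40,9.5,0],"roll":0,"jaw":80}
    - {"travel":[40,9.5,0],"roll":0,"jaw":80}
    - {"travel":[40,9.5,0],"roll":0,"jaw":80}
    - {"travel":[40,9.5,0],"roll":0,"jaw":80}
    - {"travel":[40,9.5,0],"roll":0,"jaw":80}

```text
clock: 18.1
tool_pos: [0.4653, -0.1429, 0.188]
orientation: [179.9, 0.0, -85.0]
force: [1.8, 0.1, -0.2]
opening: 0.0798
gripper_force: 0.0
```

>>> apply_moves:
  targets:
    - {"travel":[40,9.5,0],"roll":0,"jaw":80}
    - {"travel":[40,9.5,0],"roll":0,"jaw":80}
    - {"travel":[40,9.5,0],"roll":0,"jaw":80}
    - {"travel":[40,9.5,0],"roll":0,"jaw":80}
    - {"travel":[25,8,15],"roll":0,"jaw":80}
    - {"travel":[10,4,15],"roll":0,"jaw":80}
    - {"travel":[0,0,0],"roll":0,"jaw":80}
    - {"travel":[0,0,0],"roll":0,"jaw":80}
    - {"travel":[0,0,0],"roll":0,"jaw":80}

```text
clock: 19.0
tool_pos: [0.4344, -0.3392, 0.1592]
orientation: [-180.0, -0.0, -85.0]
force: [-0.2, -0.0, 0.5]
opening: 0.0802
gripper_force: 0.0
```

```bash
cat > m4.py <<'E'
from h import *
S=ctrl.snapshot('side');T=ctrl.snapshot('top')
plan([.436,-.3396,.039],-85)
cv2.imwrite('pics/s5.png',np.hstack([cv2.resize(S[90:190,360:460],(390,390)),cv2.resize(S[210:320,200:310],(390,390))])[...,::-1])
hT=cv2.cvtColor(T,cv2.COLOR_RGB2HSV);m=(hT[...,0]<25)&(hT[...,1]>60);k=np.zeros_like(m);k[228:258,178:208]=m[228:258,178:208]
c=max(cv2.findContours(k.astype(np.uint8),cv2.RETR_EXTERNAL,cv2.CHAIN_APPROX_NONE)[0],key=cv2.contourArea)
r=cv2.minAreaRect(c);W=np.array([plane('top',x,.047)[:2] for x in cv2.boxPoints(r)]);e=np.diff(W,axis=0)
print('stamp',W.mean(0),np.linalg.norm(e,axis=1),np.degrees(np.arctan2(e[:,1],e[:,0])))
E
python3 m4.py
```

```text
yaw -84.92 roll 0.08 travel [  0.7  -1.1 120.5] dist 1.0 t 19.1 at [ 0.4348 -0.339   0.1595] open 0.08007548116975603 F [ 0.0266 -0.2965 -0.272 ] grip 0.0
stamp [0.5227 0.2492] [0.0344 0.0418 0.0343] [ -84.8266 -174.0798   95.0944]
```

View pics/s5.png

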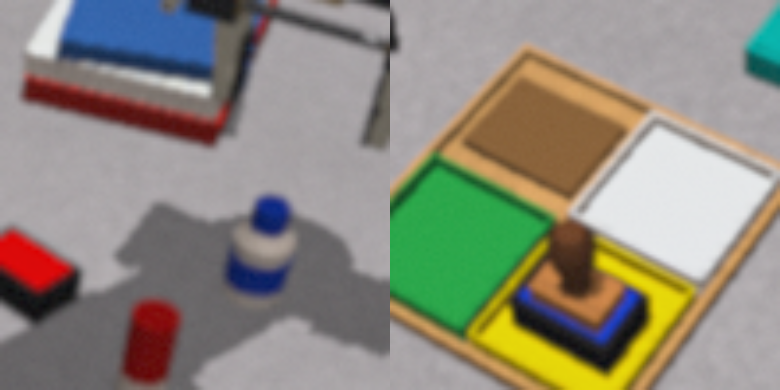

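The stamp stands upright on the middle of the pad (right crop), and the blue bottle is clear under the gripper. I go down to it.

>>> apply_moves:
  targets:
    - {"travel":[0.5,-1,25],"roll":0,"jaw":80}
    - {"travel":[0,0,30],"roll":0,"jaw":80}
    - {"travel":[0,0,25],"roll":0,"jaw":80}
    - {"travel":[0,0,20],"roll":0,"jaw":80}
    - {"travel":[0,0,12],"roll":0,"jaw":80}
    - {"travel":[0,0,5],"roll":0,"jaw":80}
    - {"travel":[0,0,2.5],"roll":0,"jaw":80}
    - {"travel":[0,0,0],"roll":0,"jaw":80}
    - {"travel":[0,0,0],"roll":0,"jaw":80}
    - {"travel":[0,0,0],"roll":0,"jaw":80}

```text
clock: 20.1
tool_pos: [0.4359, -0.3401, 0.0402]
orientation: [-179.9, -0.0, -85.0]
force: [0.2, 0.4, -0.7]
opening: 0.0802
gripper_force: 0.0
```

>>> apply_moves:
  targets:
    - {"travel":[0,0,0],"roll":0,"jaw":60}
    - {"travel":[0,0,0],"roll":0,"jaw":50}
    - {"travel":[0,0,0],"roll":0,"jaw":45}
    - {"travel":[0,0,0],"roll":0,"jaw":40}
    - {"travel":[0,0,0],"roll":0,"jaw":30}
    - {"travel":[0,0,0],"roll":0,"jaw":30}
    - {"travel":[0,0,0],"roll":0,"jaw":30}
    - {"travel":[0,0,0],"roll":0,"jaw":30}
    - {"travel":[0,0,0],"roll":0,"jaw":30}

```text
clock: 21.0
tool_pos: [0.4354, -0.34, 0.0394]
orientation: [-180.0, -0.0, -85.0]
force: [1.0, -0.3, -0.1]
opening: 0.0393
gripper_force: 30.0
```

>>> apply_moves:
  targets:
    - {"travel":[0,0,-8],"roll":0,"jaw":30}
    - {"travel":[0,0,-20],"roll":0,"jaw":30}
    - {"travel":[0,0,-30],"roll":0,"jaw":30}
    - {"travel":[0,0,-35],"roll":0,"jaw":30}
    - {"travel":[0,0,-30],"roll":0,"jaw":30}
    - {"travel":[-10,-3,-15],"roll":0,"jaw":30}
    - {"travel":[-20,-6,0],"roll":0,"jaw":30}
    - {"travel":[-35,-10,0],"roll":0,"jaw":30}
    - {"travel":[-40,-11.5,0],"roll":0,"jaw":30}
    - {"travel":[-40,-11.5,0],"roll":0,"jaw":30}

```text
clock: 22.0
tool_pos: [0.4644, -0.1907, 0.178]
orientation: [-180.0, -0.0, -85.0]
force: [0.7, -0.9, -1.0]
opening: 0.0393
gripper_force: 30.0
```

>>> apply_moves:
  targets:
    - {"travel":[-40,-11.5,0],"roll":0,"jaw":30}
    - {"travel":[-40,-11.5,0],"roll":0,"jaw":30}
    - {"travel":[-40,-11.5,0],"roll":0,"jaw":30}
    - {"travel":[-40,-11.5,0],"roll":0,"jaw":30}
    - {"travel":[-40,-11.5,0],"roll":0,"jaw":30}
    - {"travel":[-40,-11.5,0],"roll":0,"jaw":30}
    - {"travel":[-35,-11,0],"roll":0,"jaw":30}
    - {"travel":[-25,-8,0],"roll":0,"jaw":30}
    - {"travel":[-15,-5,0],"roll":0,"jaw":30}
    - {"travel":[0,0,0],"roll":0,"jaw":30}

```text
clock: 23.0
tool_pos: [0.5299, 0.1316, 0.1775]
orientation: [-180.0, -0.0, -84.9]
force: [-0.0, 0.5, -0.9]
opening: 0.0395
gripper_force: 30.0
```

```bash
python3 -c "
from h import *
plan([.532,.150,.0464],-85)"
```

```text
yaw -84.88 roll 0.12 travel [-18.2  -3.7 131.1] dist 19.0 t 23.0 at [0.5299 0.1316 0.1775] open 0.03952780321100688 F [-0.0032  0.4781 -0.8827] grip 29.999967453768477
```

>>> apply_moves:
  targets:
    - {"travel":[-10,-2,0],"roll":0,"jaw":30}
    - {"travel":[-8.2,-1.7,10],"roll":0,"jaw":30}
    - {"travel":[0,0,25],"roll":0,"jaw":30}
    - {"travel":[0,0,30],"roll":0,"jaw":30}
    - {"travel":[0,0,25],"roll":0,"jaw":30}
    - {"travel":[0,0,15],"roll":0,"jaw":30}
    - {"travel":[0,0,8],"roll":0,"jaw":30}
    - {"travel":[0,0,4],"roll":0,"jaw":30}
    - {"travel":[0,0,0],"roll":0,"jaw":30}
    - {"travel":[0,0,0],"roll":0,"jaw":30}

```text
clock: 24.0
tool_pos: [0.5322, 0.1488, 0.0611]
orientation: [-179.9, 0.0, -85.0]
force: [-0.6, -0.1, -0.1]
opening: 0.0393
gripper_force: 30.0
```

```bash
python3 -c "
from h import *
plan([.532,.150,.0464],-85)"
```

```text
yaw -84.98 roll 0.02 travel [-1.3  0.1 14.7] dist 1.0 t 24.0 at [0.5322 0.1488 0.0611] open 0.03932887649207821 F [-0.5643 -0.114  -0.0515] grip 29.99989837728208
```

>>> apply_moves:
  targets:
    - {"travel":[-1.3,0,6],"roll":0,"jaw":30}
    - {"travel":[0,0,4],"roll":0,"jaw":30}
    - {"travel":[0,0,2.5],"roll":0,"jaw":30}
    - {"travel":[0,0,1.5],"roll":0,"jaw":30}
    - {"travel":[0,0,0.7],"roll":0,"jaw":30}
    - {"travel":[0,0,0],"roll":0,"jaw":30}
    - {"travel":[0,0,0],"roll":0,"jaw":30}

```text
clock: 24.7
tool_pos: [0.5315, 0.1498, 0.0463]
orientation: [180.0, -0.0, -85.0]
force: [-3.1, 0.3, 7.5]
opening: 0.0393
gripper_force: 30.0
```

>>> apply_moves:
  targets:
    - {"travel":[0,0,-0.4],"roll":0,"jaw":30}
    - {"travel":[0,0,0],"roll":0,"jaw":58}
    - {"travel":[0,0,0],"roll":0,"jaw":58}
    - {"travel":[0,0,0],"roll":0,"jaw":58}
    - {"travel":[0,0,-10],"roll":0,"jaw":58}
    - {"travel":[0,0,-30],"roll":0,"jaw":58}
    - {"travel":[0,0,-40],"roll":0,"jaw":58}
    - {"travel":[0,0,-40],"roll":0,"jaw":70}
    - {"travel":[0,0,-10],"roll":0,"jaw":80}
    - {"travel":[0,0,0],"roll":0,"jaw":80}

```text
clock: 25.7
tool_pos: [0.5327, 0.1505, 0.1789]
orientation: [-179.7, 0.1, -85.0]
force: [-0.5, -0.3, 0.1]
opening: 0.0764
gripper_force: 0.0
```

```bash
python3 -c "
from h import *
plan([.555,-.0988,.048],-85);plan([.555,-.0988,.048],-175);print(ctrl.get_obs()['joint_pos'])"
```

```text
yaw -84.98 roll 0.02 travel [250.3  -0.5 130.9] dist 250.0 t 25.7 at [0.5327 0.1505 0.1789] open 0.07642924288270544 F [-0.4551 -0.2631  0.1021] grip 0.0
yaw -84.98 roll 90.02 travel [  -0.5 -250.3  130.9] dist 250.0 t 25.7 at [0.5327 0.1505 0.1789] open 0.07642924288270544 F [-0.4551 -0.2631  0.1021] grip 0.0
[ 36.056   12.2928 -20.5984   0.0195 -56.8182 -31.0421]
```

>>> apply_moves:
  targets:
    - {"travel":[0,0,0],"roll":-8.5,"jaw":80}
    - {"travel":[0,0,0],"roll":-8.5,"jaw":80}
    - {"travel":[0,0,0],"roll":-8.5,"jaw":80}
    - {"travel":[0,0,0],"roll":-8.5,"jaw":80}
    - {"travel":[0,0,0],"roll":-8.5,"jaw":80}
    - {"travel":[0,0,0],"roll":-8.5,"jaw":80}
    - {"travel":[0,0,0],"roll":-8.5,"jaw":80}
    - {"travel":[0,0,0],"roll":-8.5,"jaw":80}
    - {"travel":[0,0,0],"roll":-8.5,"jaw":80}
    - {"travel":[0,0,0],"roll":-8.5,"jaw":80}

```text
clock: 26.7
tool_pos: [0.5309, 0.1494, 0.1746]
orientation: [179.9, 0.1, 0.4]
force: [-0.5, -0.4, 0.4]
opening: 0.0803
gripper_force: 0.0
```

>>> apply_moves:
  targets:
    - {"travel":[0,0,0],"roll":-5,"jaw":80}
    - {"travel":[0,30,0],"roll":0,"jaw":80}
    - {"travel":[0,45,0],"roll":0,"jaw":80}
    - {"travel":[0,45,0],"roll":0,"jaw":80}
    - {"travel":[0,45,0],"roll":0,"jaw":80}
    - {"travel":[0,45,0],"roll":0,"jaw":80}
    - {"travel":[0,30,0],"roll":0,"jaw":80}
    - {"travel":[0,10,0],"roll":0,"jaw":80}
    - {"travel":[0,0,0],"roll":0,"jaw":80}
    - {"travel":[0,0,0],"roll":0,"jaw":80}

```text
clock: 27.7
tool_pos: [0.5531, -0.0988, 0.1752]
orientation: [-180.0, 0.1, 5.0]
force: [-0.2, -0.4, -0.3]
opening: 0.0801
gripper_force: 0.0
```

```bash
python3 -c "
from h import *
plan([.555,-.0988,.048],5)
S=ctrl.snapshot('side')
cv2.imwrite('pics/s6.png',np.hstack([cv2.resize(S[120:240,280:400],(390,390)),cv2.resize(S[220:330,200:310],(390,390))])[...,::-1])"
```

```text
yaw 4.99 roll -0.01 travel [  1.9   0.1 127.2] dist 2.0 t 27.7 at [ 0.5531 -0.0988  0.1752] open 0.08011625526385835 F [-0.1852 -0.3737 -0.3015] grip 0.0
```

View pics/s6.png

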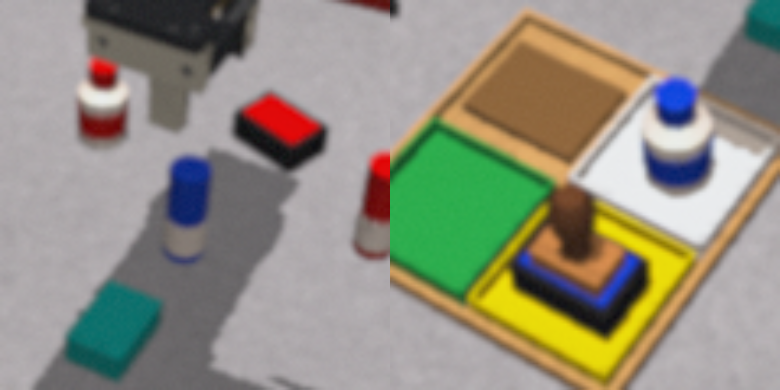

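The ink bottle stands upright in the white bin and the stamp still stands on the pad. The blue glue stick is clear below the gripper, so I lower.

>>> apply_moves:
  targets:
    - {"travel":[1.5,0,25],"roll":0,"jaw":80}
    - {"travel":[0,0,30],"roll":0,"jaw":80}
    - {"travel":[0,0,30],"roll":0,"jaw":80}
    - {"travel":[0,0,20],"roll":0,"jaw":80}
    - {"travel":[0,0,12],"roll":0,"jaw":80}
    - {"travel":[0,0,7],"roll":0,"jaw":80}
    - {"travel":[0,0,3],"roll":0,"jaw":80}
    - {"travel":[0,0,0],"roll":0,"jaw":80}
    - {"travel":[0,0,0],"roll":0,"jaw":80}
    - {"travel":[0,0,0],"roll":0,"jaw":60}

```text
clock: 28.75
tool_pos: [0.5555, -0.099, 0.0499]
orientation: [-180.0, -0.1, 5.0]
force: [-0.3, -0.2, -0.3]
opening: 0.0759
gripper_force: 0.0
```

>>> apply_moves:
  targets:
    - {"travel":[0,0,0],"roll":0,"jaw":50}
    - {"travel":[0,0,0],"roll":0,"jaw":40}
    - {"travel":[0,0,0],"roll":0,"jaw":34}
    - {"travel":[0,0,0],"roll":0,"jaw":30}
    - {"travel":[0,0,0],"roll":0,"jaw":22}
    - {"travel":[0,0,0],"roll":0,"jaw":22}
    - {"travel":[0,0,0],"roll":0,"jaw":22}
    - {"travel":[0,0,0],"roll":0,"jaw":22}
    - {"travel":[0,0,0],"roll":0,"jaw":22}

```text
clock: 29.65
tool_pos: [0.555, -0.0991, 0.049]
orientation: [180.0, 0.0, 5.0]
force: [-1.0, 0.8, -0.4]
opening: 0.0294
gripper_force: 30.0
```

>>> apply_moves:
  targets:
    - {"travel":[0,0,-10],"roll":0,"jaw":22}
    - {"travel":[0,0,-30],"roll":0,"jaw":22}
    - {"travel":[0,0,-40],"roll":0,"jaw":22}
    - {"travel":[0,0,-40],"roll":0,"jaw":22}
    - {"travel":[4,-15,-20],"roll":0,"jaw":22}
    - {"travel":[8,-30,0],"roll":0,"jaw":22}
    - {"travel":[11,-40,0],"roll":0,"jaw":22}
    - {"travel":[11,-40,0],"roll":0,"jaw":22}
    - {"travel":[11,-40,0],"roll":0,"jaw":22}
    - {"travel":[11,-40,0],"roll":0,"jaw":22}

```text
clock: 30.65
tool_pos: [0.5929, 0.1116, 0.1901]
orientation: [-180.0, -0.0, 5.0]
force: [1.3, -0.2, -1.5]
opening: 0.0295
gripper_force: 30.0
```

>>> apply_moves:
  targets:
    - {"travel":[11,-40,0],"roll":0,"jaw":22}
    - {"travel":[11,-40,0],"roll":0,"jaw":22}
    - {"travel":[10,-35,0],"roll":0,"jaw":22}
    - {"travel":[5.5,-20,0],"roll":0,"jaw":22}
    - {"travel":[0,0,0],"roll":0,"jaw":22}
    - {"travel":[0,0,0],"roll":0,"jaw":22}
    - {"travel":[0,0,0],"roll":0,"jaw":22}

```text
clock: 31.35
tool_pos: [0.6182, 0.2467, 0.1893]
orientation: [180.0, 0.0, 5.0]
force: [0.6, -0.3, -1.7]
opening: 0.0297
gripper_force: 30.0
```

```bash
python3 -c "
from h import *
plan([.6182,.2522,.056],5)"
```

```text
yaw 4.97 roll -0.03 travel [  0.5  -5.5 133.3] dist 6.0 t 31.35 at [0.6182 0.2467 0.1893] open 0.029724873587114647 F [ 0.6448 -0.2522 -1.6803] grip 29.997453689575195
```

>>> apply_moves:
  targets:
    - {"travel":[0.5,-5.5,10],"roll":0,"jaw":22}
    - {"travel":[0,0,25],"roll":0,"jaw":22}
    - {"travel":[0,0,30],"roll":0,"jaw":22}
    - {"travel":[0,0,25],"roll":0,"jaw":22}
    - {"travel":[0,0,15],"roll":0,"jaw":22}
    - {"travel":[0,0,10],"roll":0,"jaw":22}
    - {"travel":[0,0,4],"roll":0,"jaw":22}
    - {"travel":[0,0,0],"roll":0,"jaw":22}
    - {"travel":[0,0,0],"roll":0,"jaw":22}
    - {"travel":[0,0,0],"roll":0,"jaw":22}

```text
clock: 32.35
tool_pos: [0.619, 0.2537, 0.0712]
orientation: [-179.9, -0.1, 5.0]
force: [-0.0, -0.4, -0.6]
opening: 0.0295
gripper_force: 30.0
```

>>> apply_moves:
  targets:
    - {"travel":[0,1,6],"roll":0,"jaw":22}
    - {"travel":[0,0,4],"roll":0,"jaw":22}
    - {"travel":[0,0,2.5],"roll":0,"jaw":22}
    - {"travel":[0,0,1.5],"roll":0,"jaw":22}
    - {"travel":[0,0,1],"roll":0,"jaw":22}
    - {"travel":[0,0,0],"roll":0,"jaw":22}
    - {"travel":[0,0,0],"roll":0,"jaw":22}

```text
clock: 33.05
tool_pos: [0.6183, 0.2522, 0.056]
orientation: [180.0, 0.0, 5.0]
force: [-3.7, -1.6, 7.9]
opening: 0.0294
gripper_force: 30.0
```

>>> apply_moves:
  targets:
    - {"travel":[0,0,-0.4],"roll":0,"jaw":22}
    - {"travel":[0,0,0],"roll":0,"jaw":55}
    - {"travel":[0,0,0],"roll":0,"jaw":55}
    - {"travel":[0,0,0],"roll":0,"jaw":55}
    - {"travel":[0,0,-10],"roll":0,"jaw":55}
    - {"travel":[0,0,-30],"roll":0,"jaw":55}
    - {"travel":[0,0,-40],"roll":0,"jaw":55}
    - {"travel":[0,0,-40],"roll":0,"jaw":55}
    - {"travel":[0,0,-20],"roll":0,"jaw":60}
    - {"travel":[0,0,0],"roll":0,"jaw":60}

```text
clock: 34.05
tool_pos: [0.6203, 0.2533, 0.2007]
orientation: [-179.8, -0.4, 5.0]
force: [-0.3, 0.1, 0.6]
opening: 0.0596
gripper_force: 0.0
```

>>> apply_moves:
  targets:
    - {"travel":[0,40,-5],"roll":0,"jaw":60}
    - {"travel":[0,45,0],"roll":0,"jaw":60}
    - {"travel":[0,45,0],"roll":0,"jaw":60}
    - {"travel":[0,45,0],"roll":0,"jaw":60}
    - {"travel":[0,45,0],"roll":0,"jaw":60}
    - {"travel":[0,45,0],"roll":0,"jaw":60}
    - {"travel":[0,20,0],"roll":0,"jaw":60}
    - {"travel":[0,0,0],"roll":0,"jaw":60}
    - {"travel":[0,0,0],"roll":0,"jaw":60}

```text
clock: 34.95
tool_pos: [0.6432, -0.032, 0.2001]
orientation: [-180.0, 0.0, 4.9]
force: [-0.4, 0.3, -0.4]
opening: 0.0599
gripper_force: 0.0
```

```bash
python3 -c "
from h import *
S=ctrl.snapshot('side');T=ctrl.snapshot('top')
cv2.imwrite('pics/f1.png',np.hstack([cv2.resize(S[210:330,180:320],(455,390)),cv2.resize(T[170:280,155:265],(340,340))[:,:].copy() if 0 else cv2.resize(T[170:280,160:260],(340,390))])[...,::-1])"
```

```text
(no output)
```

View pics/f1.png

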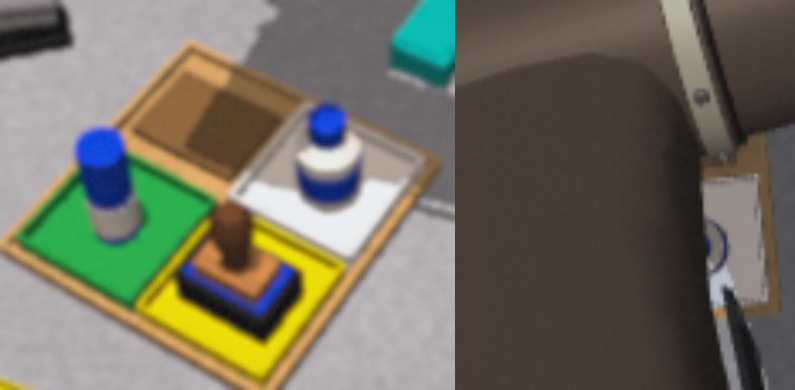

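The glue stick stands in the green bin, the bottle in the white bin, and the pad with the stamp sits in the yellow bin, all upright. The gripper is clear, so I hand in.

```bash
python3 -c "
from plant import ctrl
print(ctrl.close_job())"
```

```text
the job is handed in; nothing more can be done
None
```

I packed the blue desk set as asked and handed the job in at about 35 s: pad with stamp on it in the yellow bin, ink bottle in the white bin, glue stick in the green bin, all upright and let go, with the red look-alikes never touched.

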